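# Set the jog dial of a 3D-pen filament feeder

## Robot

A 6-joint arm with a two-finger parallel gripper is mounted at the origin on the work surface. World frame = base frame: x ahead of the robot, y to its left, z up, the work surface at z = 0. Lengths are in mm, angles in rad, forces in N, time in s.
With the tool pointing down it reaches from about 375 to 825 mm from the base axis. Payload 5.5 kg.
Tool frame: the origin (TCP) lies on the centre line of the jaws, within the pads' length; the fingertips stand 8 mm ahead of it and the grasp point (between the pads) lies 11 mm behind it; z points along the fingers, x is the direction in which the jaws open and shut, and the axes are right-handed (so a half turn about z gives the same grasp; the last joint's range is limited). The gripper opens to 85 mm and grips with 20 to 120 N. Pads are 22 mm wide; open, the fingers measure 114 mm over their backs; the gripper's body (76 mm by 85 mm) begins 54 mm behind the grasp point. The pads swing forward as they close: fully open they stand 13 mm farther back than shut.
Start: joints at [-1.148, 0.314, -0.047, 1.21, 0, 1.571], TCP at [246.186, -547.163, 239.299] pointing down, gripper open.
Joint ranges: [-2.67, 2.67], [-0.69, 1.73], [-1.03, 1.25], [-2.08, 2.16], [-1.42, 1.45], [-3.14, 3.14]. Speed limits (rad/s): [2.39, 2.39, 3.01, 3.14, 3.14, 3.14].

## Interface

Orientations are given as a rotation vector (axis times angle).
In Python, from station import r, solve_ik, vision, job gives the robot as it stands. Calls block until the motion is done:
- r.goto(position, orientation): joint-space move of the TCP to a pose.
- r.move_straight(position, v=150, rotation=None, contact_N=None): straight line of the TCP; rotation=None keeps the orientation; v is the mean speed in mm/s. With contact_N (N) it stops when the force on the tool has changed by that much, and returns True; else False.
- r.set_joints(angles): joint-space move.
- r.release() and r.close(squeeze=None): open the fingers fully, or close them until they stop; squeeze is the grip in N (None keeps the last).
- r.wait(seconds).
- solve_ik(position, orientation): joint angles nearest the present ones, or None.
- r.read_state(): the state.
- vision.camera(name): name is "side" or "top"; returns a dict with "image" (420x560x3 uint8, red, green, blue), "depth" (420x560 float32, mm along the optical axis (not along the pixel's ray), 0 where there is no reading), "vfov" (degrees; the focal length in pixels is half the picture's height over the tangent of half this angle, whatever the lens; pixels are square), "cx", "cy" (the principal point, pixels), "R" (3x3) and "t" (3): a world point X has camera coordinates R X + t. Camera axes: x right, y down, z forward; pixel columns grow to the right and rows downward; lengths in mm; the calibration is good to about 2 mm. A picture is of the moment at which its call begins.
A pose or a line that the arm cannot do raises r.IKError and nothing moves.
- job.finish_job(): hands the job in, once; it reports no verdict.
Trained networks look in the newest picture that a camera, given by its name, has taken for a name from the list of things; names that differ only in an ending like _2 or _b are one class to them, and where a whole thing is asked for, a point or a joint stands for the part that bears it (a point fixed in the world has none). Each returns a list of dicts, best first, with "score" (0 to 1); they miss things now and then, are a little off and sometimes report something else, mostly with a low value. They report only what shows in the picture. A call takes as long as a camera call.
- vision.cut_out(label, camera): "pixels" (420x560 bool, what is visible of it) and "position" ([column, row] in pixels, amid what is visible of it).
The state is a dict: "t": time; "qpos": joint angles; "qvel": joint speeds; "tau": joint torques, N m; "tcp_pos": TCP position; "tcp_rot": TCP orientation; "force": force on the tool from outside, world axes, zero at the start; "ft_torque": the same for the moment, N m; "grip_width": finger opening in mm.
Only numpy, scipy, OpenCV 4.12 (cv2) and the standard library are available. Lean on these libraries where they do the work, as an engineer would, in place of code of your own. Each camera call takes 0.05 s, during which the arm holds its last target. There are 200 camera calls.

## Task

Set the filament feeder for the next doodling pen: gently push the dial round by its upright finger post, without gripping it, until the dial's index mark lines up with the one long line on the scale ring around it. Then press the feeder's push button fully down once the marks are lined up, let it come back up, and take the hand away with the marks still lined up. Do not turn the scale ring, shove or lift the feeder, or disturb the pen in its stand, the box or the spool.

Things in the scene. Friction and masses are not known exactly. Their poses are not given: they have to be found in the camera images.
- feeder: grey plastic filament feeder, a flat box 210 x 330 x 50 mm, about 3 kg, standing loose on rubber feet on the table. Origin at the centre of its underside, z up; its long side runs along its y axis. On its flat top (50 mm above the table) are the dial, centred at x = 0, y = +55 mm, and the push button, centred at x = 0, y = -115 mm
- dial: round aluminium dial, 138 mm across; turns without stops either way about its vertical axis; light friction (0.05 N m, 1 N at the post) keeps it where it is left. Flat top 8.5 mm above the feeder's top (58.5 mm above the table); a steel cap 24 mm across in the middle stands 3 mm higher. Origin on its axis at the feeder's top; its x axis points to the index mark, away from the finger post
- index_mark (a point): outer end of the index mark, at the dial's rim, 69 mm from the axis, on the dial's top. The mark is a single black radial line 5 mm wide and 48 mm long, on the side of the dial away from the finger post
- post_top (a point): centre of the top of the finger post: an upright black cylinder 14 mm in diameter and 30 mm tall, fixed on the dial 50 mm from its axis, straight across from the index mark; its top is 88.5 mm above the table
- target_line (a point): inner end of the one long thick black line (25 x 5 mm) of the scale ring: the target, 69 mm from the dial's axis, at the height of the dial's top; the marks are lined up when the index_mark point is here. The ring is flat and white, round the dial, 196 mm in outer diameter, 6 mm high, stiff to turn (0.8 N m); its 11 other lines are short and thin (7 x 2 mm, every 30 degrees)
- set_button_top (a point): centre of the top of the round white push button, 30 mm in diameter, in a black housing on the feeder's top; it goes straight down 6 mm against a spring (5 N fully down) and comes back by itself
- set_button (a joint): travel of the push button in m: 0 up, 0.006 fully down
- pen_stand: bystander: white 3D pen standing upright in a round foot 64 mm in diameter, 165 mm tall, loose. Origin at the centre of its underside, about 300 mm from the feeder's centre on its +y side
- card_box: bystander: open white card box 110 x 150 x 50 mm, loose. Origin at the centre of its underside, about 300 mm from the feeder's centre on its -y side
- spool: bystander: spool 90 mm in diameter and 30 mm high, lying flat, loose. Origin at the centre of its underside, about 175 mm from the feeder's centre on its +x side

How it is judged (in metres and radians):
On the way, in this order (a step that is already met when the one before it is completed fails the run):
1. the dial's index mark is turned to the long scale line (within 5 mm at the rim) (horizontal distance between index_mark and target_line below 0.005 m), for 0.3 s.
2. the button is pressed fully down while the marks are lined up (horizontal distance between index_mark and target_line below 0.005 m and value of joint set_button above 0.0045 m), for 0.05 s.
At the end, for the whole second after the job is handed in: the index mark lies within 5 mm (its own width, 4 degrees) of the long scale line, the dial is at rest and the button is up again, after having been pressed with the marks lined up (horizontal distance between index_mark and target_line below 0.005 m and value of joint set_button below 0.0015 m and angular speed of dial below 0.05 rad/s); the robot touches nothing.
It fails at once if the dial or its post is gripped or pushed hard (over 20 N) (contact force between the fingers and dial above 20 N).
It fails at once if the feeder is shoved more than 12 mm or lifted (distance of feeder from where it was at the start of the episode above 0.012 m or height (world z) of feeder above 0.006 m).
It fails at once if the scale ring is turned away (its long line moves more than 12 mm) (distance of target_line from where it was at the start of the episode above 0.012 m).
It fails at once if the pen in its stand is shoved more than 25 mm, lifted or knocked over (distance of pen_stand from where it was at the start of the episode above 0.025 m or angle between pen_stand's own z axis and vertical above 0.3 rad).
It fails at once if the card box or the spool is shoved more than 25 mm, lifted or knocked over (distance of any of card_box, spool from where it was at the start of the episode above 0.025 m or angle between any of card_box, spool's own z axis and vertical above 0.3 rad).
It also fails if it takes over 72 s, if anything falls off the work surface, if the arm or the gripper's body presses on something with over 40 N, if the wrist force passes 120 N, or if a joint passes its speed limit or range.

## Working session

There is one attempt and no reset: what is moved stays moved. The work goes in short steps, each a Python script; the robot and the scene stay as the last script left them, time stands still between calls to the robot, and variables do not carry over. Pictures are saved under pics/ and viewed, about 8 in all and at most 12, crops included, and the job is handed in when it is done.

```bash
mkdir -p pics; ls; cat > h.py <<'E'
import numpy as np, cv2
from station import r, solve_ik, vision, job
def snap(n,f=None):
    c=vision.camera(n)
    if f: cv2.imwrite('pics/'+f,c['image'][:,:,::-1])
    return c
def ray(c,px):
    f=210/np.tan(np.radians(c['vfov'])/2)
    d=np.array([(px[0]-c['cx'])/f,(px[1]-c['cy'])/f,1.])
    R=np.array(c['R']);t=np.array(c['t'])
    return -R.T@t, R.T@d
def at_z(c,px,z):
    o,d=ray(c,px); return o+d*(z-o[2])/d[2]
def proj(c,X):
    f=210/np.tan(np.radians(c['vfov'])/2)
    p=np.array(c['R'])@np.array(X)+np.array(c['t']); return np.array([p[0]/p[2]*f+c['cx'],p[1]/p[2]*f+c['cy']])
E
python3 - <<'E'
from h import *
Z=dict(feeder=50,dial=58.5,index_mark=58.5,post_top=88.5,target_line=58.5,set_button_top=60,pen_stand=80,card_box=50,spool=30)
for n in ('top','side'):
    c=snap(n,n+'1.png')
    print(n,(-np.array(c['R']).T@c['t']).round(),c['vfov'],c['cx'],c['cy'])
    for k,z in Z.items():
        for d in vision.cut_out(k,n)[:2]:
            p=np.array(d['position']); i=p.round().astype(int)
            print(k,round(d['score'],2),p.round(1),d['pixels'].sum(),at_z(c,p,z).round(1),c['depth'][i[1],i[0]])
s=r.read_state();print(s['t'],s['tcp_pos'],s['tcp_rot'],s['grip_width'],s['force'])
E
```

```text
pics
top [ 532.   38. 1139.] 48.02376374401396 280.9103462150227 211.3192532579571
feeder 0.69 [321.3 225.1] 12802 [594.9 -67.9  50. ] 1084.9862
dial 0.93 [300.9 232.7] 2887 [575.6 -20.6  58.5] 1077.0364
index_mark 0.81 [298.4 231.8] 2807 [577.5 -14.9  58.5] 1079.3169
index_mark 0.47 [448.6 185.9] 3226 [ 693.9 -361.    58.5] 1152.0665
post_top 0.57 [298.6 232. ] 2753 [575.8 -13.9  88.5] 1080.1023
post_top 0.55 [308.3 151.2] 1093 [759.2 -31.3  88.5] 1124.8604
target_line 0.66 [280.5 254.6] 2612 [524.3  24.7  58.5] 1077.8933
set_button_top 0.7 [370.1 204.5] 121 [ 645.1 -178.6   60. ] 1073.2379
pen_stand 0.61 [200.4 276.5] 561 [471.1 201.7  80. ] 997.99634
card_box 0.94 [447.  185.6] 3179 [ 695.8 -360.3   50. ] 1153.1235
spool 0.77 [306.1 152.9] 1159 [767.5 -30.   30. ] 1128.8679
spool 0.41 [327.5 218.8] 2716 [611.3 -84.2  30. ] 1090.753
side [373. 681. 767.] 56.97413625356709 282.57648745374695 212.09896175678463
feeder 0.59 [292.2 208.5] 7319 [582.7 -16.6  50. ] 1005.15295
dial 0.62 [296.6 209.5] 1553 [568.3  -8.9  58.5] 1005.5253
dial 0.16 [301.1 228.2] 1397 [537.3  49.9  58.5] 968.0621
index_mark 0.94 [296.  208.1] 1592 [571.4 -13.2  58.5] 1012.2936
index_mark 0.72 [226.3 198.9] 788 [756.4  18.9  58.5] 1073.4967
post_top 0.8 [292.7 207.7] 1501 [571.2  17.7  88.5] 1010.05914
target_line 0.76 [290.5 227.1] 1534 [563.1  55.6  58.5] 966.2988
set_button_top 0.74 [306.  292.8] 1011 [470.2 225.8  60. ] 837.1078
set_button_top 0.56 [290.2 161.7] 81 [ 648.4 -191.8   60. ] 1127.6982
pen_stand 0.58 [307.1 293.3] 989 [465.  239.1  80. ] 835.8455
card_box 0.58 [286.6 134.9] 1346 [ 709. -334.   50.] 1341.1449
spool 0.64 [230.7 200.6] 795 [757.5  -5.7  30. ] 1068.3934
1.0 [ 246.18886049 -547.16728032  239.30055225] [ 2.63807254e+00 -1.70589900e+00 -3.07164615e-06] 85.45765255815405 [-1.46664033 -0.29493022  0.481737  ]
```

```bash
python3 - <<'E'
import cv2
a=cv2.imread('pics/top1.png')[130:300,180:400]; cv2.imwrite('pics/top1c.png',cv2.resize(a,None,fx=3.5,fy=3.5,interpolation=cv2.INTER_CUBIC))
E
```

```text
(no output)
```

View pics/top1c.png

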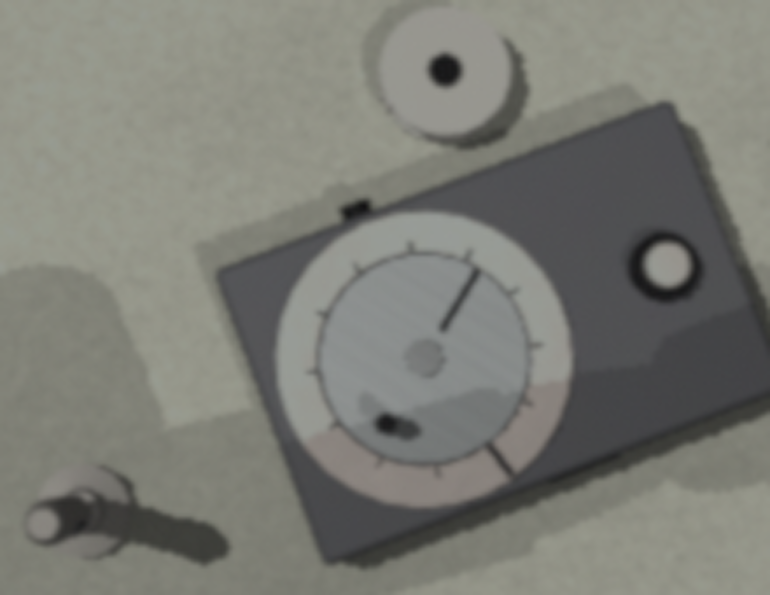

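View pics/side1.png

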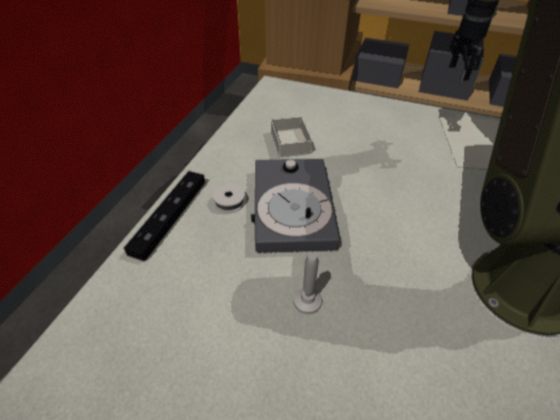

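The crop shows the dial centre at (424,357), the outer end of the index at (478,268), the inner end of the long line at (489,445), the post at (387,424) and the button at (668,264). The side view agrees with this layout. The dial has to turn about 112° clockwise seen from above.

```bash
cat >> h.py <<'E'
from scipy.spatial.transform import Rotation as Ro
def down(a): # tool down, jaw axis at yaw a (rad)
    x=np.array([np.cos(a),np.sin(a),0]);z=np.array([0,0,-1.])
    return Ro.from_matrix(np.column_stack([x,np.cross(z,x),z])).as_rotvec()
def ang(v): return np.degrees(np.arctan2(v[1],v[0]))
def push_pose(C,th,off=18,z=74,rad=50): # th post angle deg; tool on the ccw side
    t=np.radians(th);u=np.array([np.cos(t),np.sin(t)]);n=np.array([-u[1],u[0]])
    return np.r_[C[:2]+rad*u+off*n,z]
E
python3 - <<'E'
from h import *
c=snap('top')
f=lambda x,y:np.array([(x+.5)/3.5-.5+180,(y+.5)/3.5-.5+130])
P={}
for k,p,z in [('C',(424,357),61.5),('idx',(478,268),58.5),('tgt',(489,445),58.5),('post',(387,424),88.5),('btn',(668,264),64),
  ('ringL',(275,357),56),('ringR',(573,357),56),('ringT',(424,210),56),('ringB',(424,508),56)]:
    P[k]=at_z(c,f(*p),z); print(k,P[k].round(1))
C=P['C']
for k in('idx','tgt','post','btn'): v=(P[k]-C)[:2]; print(k,np.linalg.norm(v).round(1),ang(v).round(1))
i=f(668,264).astype(int); print('btn depth',c['depth'][i[1]-1:i[1]+2,i[0]-1:i[0]+2])
o,d=ray(c,f(668,264)); print('btn z',(o+d*c['depth'][i[1],i[0]]).round(1))
a0=ang((P['post']-C)[:2])
for fl in(0,180):
  for th in np.linspace(a0,a0-115,6):
    q=solve_ik(push_pose(C,th),down(np.radians(th+fl))); print(fl,th.round(),None if q is None else np.round(q,2))
E
```

```text
C [577.9 -20.2  61.5]
idx [637.6 -54.5  58.5]
tgt [521.8 -64.2  58.5]
post [533.6   3.7  88.5]
btn [ 643.4 -178.7   64. ]
ringL [575.4  77.3  56. ]
ringR [ 580.9 -118.4   56. ]
ringT [675.4 -18.1  56. ]
ringB [479.8 -22.9  56. ]
idx 68.9 -29.9
tgt 71.3 -141.9
post 50.4 151.7
btn 171.5 -67.6
btn depth [[1076.2938 1075.1556 1073.4966]
 [1076.6309 1077.3055 1074.6833]
 [1072.739  1076.6589 1073.6333]]
btn z [ 642.8 -177.6   69.4]
0 152.0 [-0.02  0.3  -0.46  0.8   0.   -1.1 ]
0 129.0 [ 0.01  0.31 -0.45  0.81  0.   -0.66]
0 106.0 [ 0.04  0.34 -0.41  0.82 -0.   -0.23]
0 83.0 [ 0.06  0.37 -0.36  0.84 -0.    0.18]
0 60.0 [ 0.05  0.41 -0.31  0.85 -0.    0.58]
0 37.0 [ 0.04  0.44 -0.26  0.87  0.    0.97]
180 152.0 [-0.02  0.3  -0.46  0.8   0.    2.04]
180 129.0 [ 0.01  0.31 -0.45  0.81 -0.    2.48]
180 106.0 [ 0.04  0.34 -0.41  0.82  0.    2.91]
180 83.0 [ 0.06  0.37 -0.36  0.84 -0.   -2.96]
180 60.0 [ 0.05  0.41 -0.31  0.85 -0.   -2.56]
180 37.0 [ 0.04  0.44 -0.26  0.87  0.   -2.17]
```

```bash
python3 - <<'E'
from h import *
C=np.array([577.9,-20.2])
R=lambda th:down(np.radians(th))
st=lambda m:print(m,round(r.read_state()['t'],2),r.read_state()['tcp_pos'].round(1),np.round(r.read_state()['force'],1))
r.close(20)
th=151.7
r.goto(push_pose(C,th,34,180),R(th)); st('above')
print(r.read_state()['grip_width'])
if r.move_straight(push_pose(C,th,34),v=100,contact_N=6): st('contact!'); raise SystemExit
st('down')
r.move_straight(push_pose(C,th,20),v=40)
st('near')
for th in np.arange(144,49,-8.):
    r.move_straight(push_pose(C,th),v=40,rotation=R(th))
st('arc')
c=snap('top','top2.png')
a=c['image'][130:300,180:400,::-1]; cv2.imwrite('pics/top2c.png',cv2.resize(a,None,fx=3.5,fy=3.5,interpolation=cv2.INTER_CUBIC))
print(th)
E
```

```text
above 4.12 [517.8 -26.9 180.1] [ 0.  -0.1 -0.1]
0.06651002637424447
down 5.33 [518.3 -26.4  74.6] [-0.2  0.6  0.9]
near 5.83 [524.5 -13.8  74. ] [-0.7  0.7  0.8]
arc 9.87 [590.8  31.3  74. ] [-0.1  0.2  0.7]
56.0
```

View pics/top2c.png

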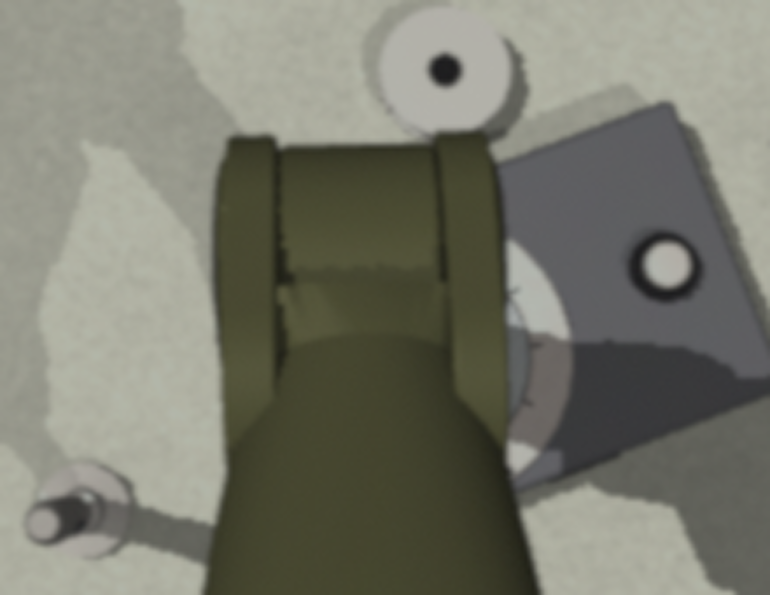

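The arm hides the dial in this view. I'll push to about 3° short of the line, move the hand away, then look.

```bash
cat >> h.py <<'E'
def st(m):
    s=r.read_state();print(m,round(s['t'],2),s['tcp_pos'].round(1),np.round(s['force'],1))
def away():
    p=r.read_state()['tcp_pos']; r.move_straight(np.r_[p[:2],200],v=200)
    q=np.array(r.read_state()['qpos']); q[0]-=0.75; r.set_joints(q); st('away')
def look(f):
    c=snap('top'); a=c['image'][190:280,250:350,::-1]; cv2.imwrite('pics/'+f,cv2.resize(a,None,fx=6,fy=6,interpolation=cv2.INTER_CUBIC))
    return c
g=lambda x,y:np.array([(x+.5)/6-.5+250,(y+.5)/6-.5+190])
E
python3 - <<'E'
from h import *
C=np.array([577.9,-20.2]); R=lambda th:down(np.radians(th))
for th in (49,45,41.): r.move_straight(push_pose(C,th),v=30,rotation=R(th))
r.wait(.2); st('pushed')
r.move_straight(push_pose(C,th,28),v=60)
away(); look('top3c.png')
E
```

```text
pushed 11.03 [603.8  26.2  74. ] [0.  0.7 0.4]
away 13.74 [ 460.1 -380.7  198.9] [-0.7 -0.7  0.1]
```

View pics/top3c.png

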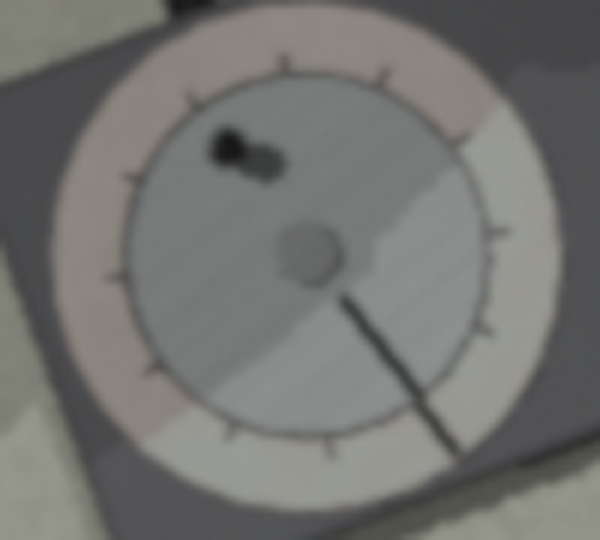

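The index and the long line now run almost as one, from (343,295) through (420,398) to (460,455). I'll put a number on the remaining angle.

```bash
cat >> h.py <<'E'
def measure(c,C=np.array([577.9,-20.2])):
    # darkness-weighted angle per radius, on a polar resampling of the dial plane
    im=c['image'].mean(2).astype(np.float32); A=np.radians(np.arange(-160,-124,.25))
    for lo,hi in((28,38),(38,48),(48,58),(58,66),(72,80),(80,90)):
        acc=0
        for rr in np.arange(lo,hi,1.):
            uv=np.array([proj(c,[C[0]+rr*np.cos(a),C[1]+rr*np.sin(a),58.5 if rr<70 else 56]) for a in A],np.float32)
            acc=acc+cv2.remap(im,uv[None,:,0].copy(),uv[None,:,1].copy(),cv2.INTER_LINEAR)[0]
        w=np.median(acc)-acc; w=np.clip(w-.4*w.max(),0,None); print(lo,hi,np.degrees((w*A).sum()/w.sum()).round(2))
E
python3 - <<'E'
from h import *
c=snap('top')
for C in ([577.9,-20.2],[576.9,-20.2],[577.9,-21.2]): measure(c,np.array(C))
for k in('post_top','dial','feeder','set_button_top'):
    for d in vision.cut_out(k,'top')[:1]: print(k,d['position'])
E
```

```text
28 38 -140.36
38 48 -140.29
48 58 -140.38
58 66 -140.37
72 80 -141.79
80 90 -141.75
28 38 -139.29
38 48 -139.41
48 58 -139.66
58 66 -139.81
72 80 -141.31
80 90 -141.32
28 38 -141.76
38 48 -141.31
48 58 -141.2
58 66 -141.11
72 80 -142.38
80 90 -142.28
post_top [299.6, 231.5]
dial [302.5, 232.7]
feeder [322.5, 222.1]
set_button_top [321.7, 225.4]
```

The index is 1.4° short of the line, about 1.7 mm at the rim, which is inside the 5 mm tolerance. Next is the button.

```bash
python3 - <<'E'
from h import *
B=np.array([643.2,-178.4]); a=np.radians(-67.6)
r.goto(np.r_[B,130],down(a)); st('above'); r.wait(.3)
r.move_straight(np.r_[B,90],v=80); r.wait(.3); st('90')
print(r.move_straight(np.r_[B,66],v=12,contact_N=2)); st('touch'); z0=r.read_state()['tcp_pos'][2]
print(r.move_straight(np.r_[B,z0-9],v=10,contact_N=10)); st('pressed'); r.wait(.3); st('held')
E
```

```text
above 15.44 [ 643.  -178.9  130.2] [-0.3 -0.2  0.5]
90 16.69 [ 643.6 -178.5   90.5] [0.  0.4 0.3]
True
touch 17.77 [ 643.1 -178.4   77.9] [ 1.2 -0.1  1.3]
True
pressed 18.31 [ 643.2 -178.4   74.1] [-1.1  0.4  5.4]
held 18.61 [ 643.2 -178.4   74.1] [-1.1 -0.6  6.4]
```

```bash
python3 - <<'E'
from h import *
B=np.array([643.2,-178.4])
print(r.move_straight(np.r_[B,71.5],v=8,contact_N=12)); st('pressed'); r.wait(.3); st('held')
r.move_straight(np.r_[B,80],v=30); st('up')
r.move_straight(np.r_[B,200],v=150)
q=np.array(r.read_state()['qpos']); q[0]-=0.55; r.set_joints(q); st('away')
c=look('top4c.png'); measure(c)
a=c['image'][130:300,180:400,::-1]; cv2.imwrite('pics/top4w.png',cv2.resize(a,None,fx=3.5,fy=3.5,interpolation=cv2.INTER_CUBIC))
p=proj(c,[643.2,-178.4,69]).round().astype(int); print(np.median(c['depth'][p[1]-2:p[1]+3,p[0]-2:p[0]+3]))
E
```

```text
True
pressed 18.88 [ 643.2 -178.4   74.1] [-0.9 -0.1  5.9]
held 19.18 [ 643.2 -178.4   74. ] [-0.1  0.3  6. ]
up 19.52 [ 642.8 -178.3   79.7] [ 0.6 -0.5  1.7]
away 21.83 [ 455.4 -486.8  198.7] [ 0.4 -0.1 -0.7]
28 38 -140.37
38 48 -140.27
48 58 -140.37
58 66 -140.37
72 80 -141.8
80 90 -141.75
1075.2212
```

View pics/top4w.png

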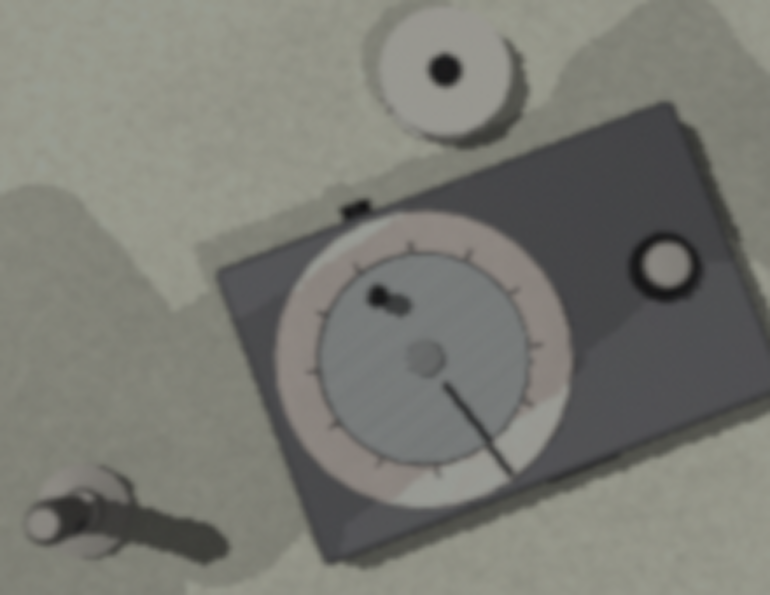

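The dial is unchanged, still 1.4° off, and the neighbours haven't moved. The press hit a hard stop at z=74.1. To be sure that was the button's full travel and not the housing, I'll record force against height during another press.

```bash
python3 - <<'E'
from h import *
B=np.array([643.2,-178.4]); a=np.radians(-67.6)
r.goto(np.r_[B,110],down(a)); r.move_straight(np.r_[B,86],v=60)
def F():
    v=[]
    for _ in range(8): r.wait(.04); v.append(r.read_state()['force'][2])
    return np.mean(v)
for z in (84,82,81,80,79,78,77,76,75,74.3):
    r.move_straight(np.r_[B,z],v=20); print(z,r.read_state()['tcp_pos'][2].round(2),F().round(2))
r.move_straight(np.r_[B,72],v=10,contact_N=15);r.wait(.2);st('end');print(F())
r.move_straight(np.r_[B,86],v=30); r.move_straight(np.r_[B,200],v=150)
q=np.array(r.read_state()['qpos']); q[0]-=0.55; r.set_joints(q); st('away')
E
```

```text
84 84.14 0.04
82 81.77 0.31
81 80.88 -0.04
80 80.16 0.92
79 79.11 1.6
78 78.03 2.5
77 77.04 2.94
76 76.04 3.45
75 75.05 4.0
74.3 74.38 4.74
end 30.11 [ 643.4 -178.4   74.1] [-1.6  0.6  5.6]
5.778994376354509
away 33.25 [ 455.5 -486.9  198.8] [ 0.9  0.6 -0.2]
```

The spring force starts at about z=80.3 and rises to about 5 N at the stop at 74.1. That is 6 mm of travel, so the button was fully down.

```bash
python3 - <<'E'
from h import *
r.wait(.3); measure(look('top5c.png')); st('final'); print(job.finish_job())
E
```

```text
28 38 -140.37
38 48 -140.29
48 58 -140.39
58 66 -140.38
72 80 -141.79
80 90 -141.75
final 33.6 [ 455.2 -487.3  198.9] [-0.5  0.1 -0. ]
the job is handed in; nothing more can be done
None
```

I pushed the dial about 110° clockwise by its post with the closed fingers. Then I pressed the button fully down, let it come up, moved the hand clear and handed the job in at about 34 s.

- **Marks:** the index is 1.4° short of the long line, about 1.7 mm at the rim against the 5 mm allowed. It measured the same before the presses, after them and just before hand-in.
- **Button:** the first press stopped hard at about 6 N, but I couldn't tell at once whether the housing had blocked it. A second, slower press showed force from z = 80.3 mm to a stop at 74.1 mm. That is about 6 mm at 5 N, the full travel. So the button was pressed twice, both times with the marks lined up.
- **Button up again:** the top picture after the first press showed no change from the start. After the second press I inferred it came back up from the first; I did not check separately.
- **Surroundings:** in the picture after the first press, the feeder, ring, spool and pen stand were where they started. I did not re-check the card box, which was outside that crop; the hand stayed well clear of it.

No check failed. The network's positions for the index, post and target line were too rough to use, so I measured those points from the image myself.

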